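Stamp the docket with the red stamp

TASK

The red stamp already stands in its place on a docket at the packing table. With closed fingertips press its red cap gently all the way down, keep it down for a full second so that the print takes, then let it spring up and draw the hand a good hand's breadth clear. Do not pinch, lift, tip or shift the stamp, and do not touch the blue and green stamps, the tape dispenser or the pen pot.

Things in the scene. Friction and masses are not known exactly. Their poses are not given: they have to be found in the camera images.
- red_stamp: The RED self-inking stamp, a loose thing of about 160 to 240 g that stands upright on a paper docket on the grey board. Origin at the centre of its underside (which rests on the board, 6 mm above the table). Black foot 66 mm (its x) by 44 mm (its y) by 30 mm high; above it the red cap on a grey stem. z up; 86 mm tall with the cap up.
- red_top (a point): Centre of the flat top of the red cap (60 x 38 mm, rounded edges), 86 mm above the stamp's underside when the cap is up. It goes down with the cap.
- red_cap (a joint): How far the red cap is pressed down, m: 0 = up, 0.014 = fully down against a hard stop. A spring pushes it up: about 2.4 N to start it, rising evenly to 8 N fully down. It springs back when let go.
- tape: Loose bench tape dispenser, a bystander: blue base 160 (x) x 66 (y) mm, red cheeks, white roll, 106 mm tall. Origin at the centre of its underside.
- pen_pot: Loose clear pen pot with pens, a bystander: 76 mm across, 90 mm tall, pens up to 140 mm above the table. Origin at the centre of its underside.
- board: Fixed grey board 170 (x) x 360 (y) x 6 mm with three paper dockets side by side along its y; the three stamps stand on them in any order, about 115 mm apart. Origin at the centre of its underside on the table.
- blue_stamp: The BLUE stamp, a bystander: same shape and size as the red one but with a blue cap. Origin at the centre of its underside.
- blue_cap (a joint): How far the blue cap is pressed down, m: 0 = up.
- green_stamp: The GREEN stamp, a bystander: same shape and size as the red one but with a green cap. Origin at the centre of its underside.
- green_cap (a joint): How far the green cap is pressed down, m: 0 = up.

How it is judged (in metres and radians):
On the way:
1. the fingers press the red cap down (11 mm or more of its 14 mm) and keep it down for 0.8 s (value of joint red_cap above 0.011 m and contact force between the fingers and red_stamp above 2 N), for 0.8 s.
At the end, for the whole second after the job is handed in: The red cap is up again (within 2 mm), the red stamp stands upright within 8 mm of where it was and at rest, the gripper's grasp point is over 80 mm from the cap, the other stamps are not pressed (within 2 mm), and they, the tape dispenser and the pen pot are within 6 mm of where they were (value of joint each of red_cap, blue_cap, green_cap below 0.002 m and distance of red_stamp from where it was at the start of the episode below 0.008 m and angle between red_stamp's own z axis and vertical below 0.05 rad and linear speed of red_stamp below 0.01 m/s and distance between the grasp point and red_top above 0.08 m and distance of each of blue_stamp, green_stamp, tape, pen_pot from where it was at the start of the episode below 0.006 m); the robot touches nothing.
It fails at once if the red stamp is lifted off its docket (more than 6 mm) or tipped (height (world z) of red_stamp above 0.012 m or angle between red_stamp's own z axis and vertical above 0.12 rad).
It fails at once if the red stamp is pushed out of its place (more than 8 mm) (distance of red_stamp from where it was at the start of the episode above 0.008 m).
It fails at once if the red stamp is pressed or pinched roughly (over 30 N) (contact force between the fingers and red_stamp above 30 N).
It fails at once if another stamp, the tape dispenser or the pen pot is touched (contact force between any of the fingers, the arm and blue_stamp above 0.5 N or contact force between any of the fingers, the arm and green_stamp above 0.5 N or contact force between any of the fingers, the arm and tape above 0.5 N or contact force between any of the fingers, the arm and pen_pot above 0.5 N).
It fails at once if a bystander is moved (more than 6 mm) or another stamp is pressed (distance of any of blue_stamp, green_stamp, tape, pen_pot from where it was at the start of the episode above 0.006 m or value of joint any of blue_cap, green_cap above 0.003 m).
It also fails if it takes over 32 s, if anything falls off the work surface, if the arm or the gripper's body presses on something with over 40 N, if the wrist force passes 120 N, or if a joint passes its speed limit or range.

ROBOT

A 6-joint arm with a two-finger parallel gripper is mounted at the origin on the work surface. World frame = base frame: x ahead of the robot, y to its left, z up, the work surface at z = 0. Lengths are in m, angles in degrees, forces in N, time in s.
With the tool pointing down it reaches from about 0.4 to 0.825 m from the base axis. Payload 7 kg.
Tool frame: the origin (TCP) lies midway between the tips of the shut fingers; the grasp point (between the pads) lies 19 mm behind it (grip_depth is the distance from the TCP to the grasp point, in m); z points along the fingers, y is the direction in which the jaws open and shut (so a half turn about z gives the same grasp; the last joint's range is limited). The gripper opens to 88 mm and grips with 3 to 60 N. Pads are 19 mm wide; open, the fingers measure 130 mm over their backs; the gripper's body (78 mm by 193 mm) begins 47 mm behind the grasp point.
Start: joints at [81.652, 20.546, 0.682, 0, -70.136, -16.507], TCP at [0.284, 0.612, 0.227] pointing down, gripper open.
Joint ranges: [-176.03, 176.03], [-82.01, 121.73], [-58.28, 71.71], [-173.87, 95.51], [-174.79, -0.11], [-173.66, 173.66]. Speed limits (degrees/s): [136.94, 136.94, 172.46, 180, 180, 180].

INTERFACE

Orientations are given as [roll, pitch, yaw] about the fixed x, y, z axes, in that order (R = Rz(yaw) Ry(pitch) Rx(roll)).
In Python, from plant import * gives the robot as it stands.
- The arm moves only by the shell command python3 -m inch 'ROWS'. ROWS is JSON, a list of rows, each an object of numbers: "ax", "ay", "az": the turn, a rotation vector about the tool's x, y, z in degrees; "dx", "dy", "dz": the shift along the tool's x, y, z in mm; "fingers": the finger opening in mm, from 0 to 87.6. In form: [{"ax": .., "ay": .., "az": .., "dx": .., "dy": .., "dz": .., "fingers": ..}, ...]. A call has 1 to 8 rows; each row is the pose to reach, as a shift and turn from the pose commanded when the call began, along the tool's axes at that moment; what a row does not reach only later rows make up. A row lasts 1/8 s, in which the tool goes at most 62.5 mm and 10.7 degrees, less where a joint would pass 70% of its speed; a pose out of reach is approached as far as the arm can. A call with a gripper value outside its range is refused whole. The fingers move at their own pace and stop on an object; the grip force is fixed at half the most. Time passes only in rows, so rows that repeat a pose let the fingers close. It gives the time, the measured TCP pose, the force and the opening at its end, in the units of the state.
- get_obs(): the state, without advancing time (a new reading comes with each control period).
- snapshot(name): name is "scene" or "top" or "wrist"; returns a dict with "image" (420x560x3 uint8, red, green, blue), "fx", "fy", "cx", "cy" (pixels), "rvec" (rotation vector, rad) and "tvec" (3), from world to camera coordinates, as OpenCV has them. Camera axes: x right, y down, z forward; pixel columns grow to the right and rows downward; lengths in m; the calibration is good to about 2 mm. The wrist camera is an equidistant fisheye: a pixel r from the principal point sees the ray r / f radians off the axis. A picture is of the moment at which its call begins. There is no depth.
- close_job(): hands the job in, once; it reports no verdict.
Trained networks look in the newest picture that a camera, given by its name, has taken for a name from the list of things; names that differ only in an ending like _2 or _b are one class to them, and where a whole thing is asked for, a point or a joint stands for the part that bears it (a point fixed in the world has none). Each returns a list of dicts, best first, with "score" (0 to 1); they miss things now and then, are a little off and sometimes report something else, mostly with a low value. They report only what shows in the picture. A call takes as long as a camera call.
- search_frame(target, camera): "bbox" ([centre column, centre row, width, height] in pixels, round what is visible of it).
- trace(target, camera): "mask" (420x560 bool, what is visible of it) and "bbox" ([centre column, centre row, width, height] in pixels, round what is visible of it).
- landmark_of(target, camera): "position" ([column, row] in pixels: a listed point, or the origin of a listed thing).
The state is a dict: "clock": time; "joint_pos": joint angles; "qvel": joint speeds; "tau": joint torques, N m; "tool_pos": TCP position; "orientation": TCP orientation; "force": force on the tool from outside, world axes, zero at the start; "moment": the same for the moment, N m; "opening": finger opening in m.
Only numpy, scipy, OpenCV 4.12 (cv2) and the standard library are available. Lean on these libraries where they do the work, as an engineer would, in place of code of your own. Each camera call takes 0.05 s, during which the arm holds its last target.

## Working session

There is one attempt and no reset: what is moved stays moved. The work goes in short steps, Python scripts to look and compute and a shell command to move; the robot and the scene stay as the last step left them, time stands still between calls to the robot, and variables do not carry over. Pictures are saved under pics/ and viewed, and the job is handed in when it is done.

```bash
ls; mkdir -p pics
cat > h.py <<'E'
from plant import *
import numpy as np, cv2
def save(c,n):
    s=snapshot(c); cv2.imwrite(f'pics/{n}.png',s['image'][:,:,::-1]); return s
E
python3 - <<'E'
from h import *
print(get_obs())
for c in ['scene','top','wrist']:
    s=save(c,c+'0')
    print(c,s['fx'],s['fy'],s['cx'],s['cy'],s['rvec'],s['tvec'])
    for t in ['red_top','red_stamp','blue_stamp','green_stamp','tape','pen_pot']:
        print(t,[(np.round(d['position'],1),round(d['score'],2)) for d in landmark_of(t,c)[:2]],[(np.round(d['bbox'],1),round(d['score'],2)) for d in search_frame(t,c)[:2]])
E
```

```text
pics
{'clock': 0.0, 'joint_pos': array([ 8.16519981e+01,  2.05931296e+01,  6.33745933e-01, -1.75629979e-02,
       -7.01358679e+01, -1.65082810e+01]), 'qvel': array([ 0.03720215, -0.09141744, -0.13470677, -0.01118495, -0.02194147,
       -0.04813119]), 'tau': array([-3.95219777e-04, -5.82717597e+01,  2.93045783e+01,  6.99737549e+00,
        6.94096714e-03, -1.48094314e-04]), 'tool_pos': array([0.28355201, 0.6120228 , 0.22561139]), 'orientation': array([ 1.79903983e+02, -1.12387362e-02, -2.48622550e+01]), 'force': array([0.51460423, 1.30093763, 0.57559628]), 'moment': array([0.08318498, 0.00812815, 0.02400788]), 'opening': 0.08746744882587822}
scene 381.7239796309515 381.7239796309515 277.8965063106855 207.13738235790206 [ 2.02839645  0.7670234  -0.38766906] [-0.46831521 -0.09379773  1.19147899]
red_top [(array([252.4, 257.5]), 0.72)] [(array([254.5, 266.2,  37.3,  29.4]), 0.85)]
red_stamp [(array([256.6, 291.3]), 0.73)] [(array([256.1, 275.9,  33.5,  50.6]), 0.83)]
blue_stamp [(array([301.9, 234.3]), 0.75)] [(array([300.5, 219.6,  27.4,  39.9]), 0.62)]
green_stamp [(array([277.3, 257
[... 495 characters left out ...]
  23. ]), 0.16)]
red_stamp [(array([332.6, 179.5]), 0.89)] [(array([332.5, 177.1,  22. ,  33.4]), 0.93)]
blue_stamp [(array([250.2, 201.5]), 0.78)] [(array([246.8, 196.9,  16.7,  24.8]), 0.93)]
green_stamp [(array([291. , 190.5]), 0.67)] [(array([291.6, 188.9,  19.5,  28. ]), 0.58)]
tape [(array([392.9, 182.4]), 0.81)] [(array([396. , 179.7,  55.3,  62.5]), 0.87)]
pen_pot [(array([183.4, 224.8]), 0.84)] [(array([179.9, 223.4,  40.1,  34.5]), 0.79)]
wrist 325.19226210127806 325.19226210127806 282.73126536286986 206.73319614980358 [-1.59102427  2.49262279  0.37704936] [ 0.6758582  -0.03639248  0.39063697]
red_top [] []
red_stamp [] []
blue_stamp [] []
green_stamp [] []
tape [] []
pen_pot [] []
```

View pics/scene0.png

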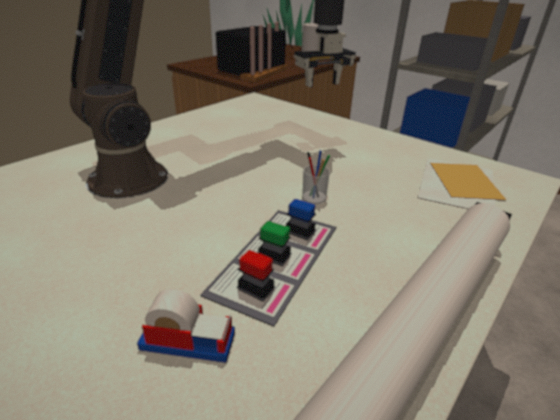

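View pics/top0.png

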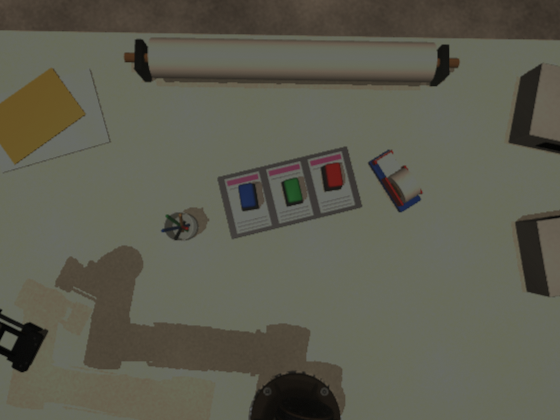

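```bash
cat >> h.py <<'E'
def ray(s,px):
    K=np.array([[s['fx'],0,s['cx']],[0,s['fy'],s['cy']],[0,0,1.]])
    R,_=cv2.Rodrigues(np.array(s['rvec'],float)); t=np.array(s['tvec'],float)
    if s.get('fish'):
        d=np.array(px)-[s['cx'],s['cy']]; r=np.hypot(*d); a=r/s['fx']
        v=np.array([*(d/max(r,1e-9)*np.sin(a)),np.cos(a)])
    else: v=np.linalg.inv(K)@[px[0],px[1],1]
    return -R.T@t, R.T@v
def atz(s,px,z):
    o,d=ray(s,px); return o+d*(z-o[2])/d[2]
E
python3 - <<'E'
from h import *
for c in ['scene','top']:
    s=snapshot(c)
    for t,z in [('red_top',.092),('red_stamp',.006),('blue_stamp',.006),('green_stamp',.006),('tape',0),('pen_pot',0)]:
        for d in landmark_of(t,c)[:1]: print(c,t,np.round(atz(s,d['position'],z),4),round(d['score'],2))
    m=trace('red_top',c)
    if m:
        M=m[0]['mask']; print(M.sum(),m[0]['bbox'],[np.mean(v) for v in np.nonzero(M)][::-1])
    im=s['image'][:,:,::-1]; b=m[0]['bbox'] if m else [334,176,20,20]
    x0,y0=int(b[0])-50,int(b[1])-38
    cv2.imwrite(f'pics/{c}_crop.png',cv2.resize(im[y0:y0+76,x0:x0+100],None,fx=7,fy=7,interpolation=cv2.INTER_CUBIC)); print(x0,y0)
E
```

```text
scene red_top [ 0.6362 -0.0945  0.092 ] 0.62
scene red_stamp [ 0.6406 -0.0902  0.006 ] 0.88
scene blue_stamp [0.5919 0.1276 0.006 ] 0.96
scene green_stamp [0.5958 0.0125 0.006 ] 0.88
scene tape [0.4912 0.3054 0.    ] 0.67
scene pen_pot [0.5063 0.2926 0.    ] 0.64
284 138
top red_top [ 0.6314 -0.0861  0.092 ] 0.88
top red_stamp [ 0.6262 -0.0905  0.006 ] 0.88
top blue_stamp [0.5721 0.1303 0.006 ] 0.98
top green_stamp [0.5968 0.021  0.006 ] 0.7
top tape [ 0.6339 -0.2625  0.    ] 0.64
top pen_pot [0.5013 0.3008 0.    ] 0.71
398 [331.5, 173.3, 22.3, 21.7] [np.float64(332.60552763819095), np.float64(174.4572864321608)]
281 135
```

View pics/top_crop.png

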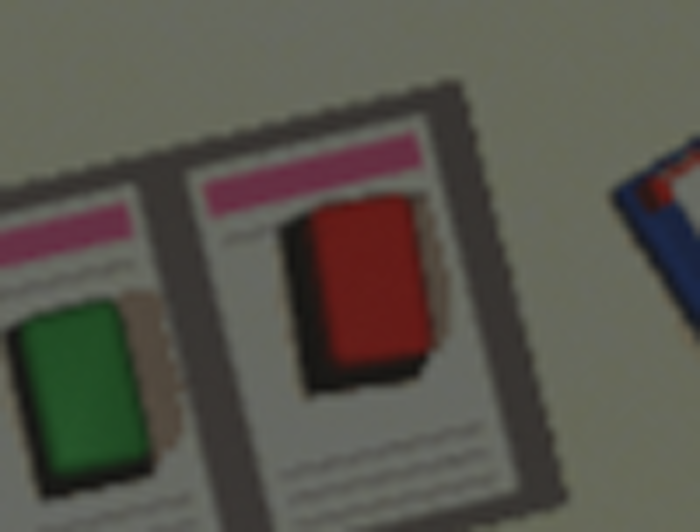

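Run:
```python
from h import *
from scipy.spatial.transform import Rotation as Ro
o=get_obs()
R=Ro.from_euler('xyz',o['orientation'],degrees=True)
tgt=np.array([.632,-.09,.22])
print(o['tool_pos'],R.inv().apply(tgt-o['tool_pos'])*1000)
```

```text
[0.28373406 0.61243988 0.22654595] [611.25927513 490.99199289   6.53941514]
```

```bash
python3 -m inch '[{"az":4,"dx":15,"dy":12,"fingers":0},{"az":11,"dx":45,"dy":36,"fingers":0},{"az":18,"dx":80,"dy":65,"fingers":0},{"az":26,"dx":115,"dy":93,"fingers":0},{"az":34,"dx":150,"dy":121,"fingers":0},{"az":42,"dx":185,"dy":149,"fingers":0},{"az":50,"dx":215,"dy":173,"fingers":0},{"az":57,"dx":240,"dy":193,"fingers":0}]'
python3 - <<'E'
from h import *
from scipy.spatial.transform import Rotation as Ro
o=get_obs()
R=Ro.from_euler('xyz',o['orientation'],degrees=True)
tgt=np.array([.632,-.09,.21])
print(o['joint_pos'],R.inv().apply(tgt-o['tool_pos'])*1000)
E
```

```text
[ 8.16506169e+01  2.05462145e+01  6.80068919e-01 -8.10925665e-04
 -7.01338015e+01 -1.65053111e+01] [611.25940538 490.99196393  16.53941514]$[0]: bad value
```

```bash
python3 -m inch '[{"ax":0,"ay":0,"az":4,"dx":15,"dy":12,"dz":0,"fingers":0},{"ax":0,"ay":0,"az":11,"dx":45,"dy":36,"dz":0,"fingers":0},{"ax":0,"ay":0,"az":18,"dx":80,"dy":65,"dz":0,"fingers":0},{"ax":0,"ay":0,"az":26,"dx":115,"dy":93,"dz":0,"fingers":0},{"ax":0,"ay":0,"az":34,"dx":150,"dy":121,"dz":0,"fingers":0},{"ax":0,"ay":0,"az":42,"dx":185,"dy":149,"dz":0,"fingers":0},{"ax":0,"ay":0,"az":50,"dx":215,"dy":173,"dz":0,"fingers":0},{"ax":0,"ay":0,"az":57,"dx":240,"dy":193,"dz":0,"fingers":0}]'
cat > rem.py <<'E'
from h import *
from scipy.spatial.transform import Rotation as Ro
import sys
o=get_obs()
R=Ro.from_euler('xyz',o['orientation'],degrees=True)
tgt=np.array([float(v) for v in sys.argv[1:4]])
print(o['clock'],o['joint_pos'].round(1),o['tool_pos'].round(4),o['orientation'].round(1),R.inv().apply(tgt-o['tool_pos'])*1000,o['force'].round(1),o['opening'])
E
python3 rem.py .632 -.09 .21
```

```text
clock: 3.75
tool_pos: [0.4209, 0.3351, 0.2269]
orientation: [-180.0, 0.0, -82.1]
force: [1.0, 0.0, 0.4]
opening: 0.0133
3.75 [ 59.4   7.6 -16.6   0.  -65.7 -51.5] [0.4209 0.3351 0.2269] [-180.     0.   -82.1] [ 449.98012963 -150.85325558   16.76400495] [1.  0.  0.4] 0.013277966070971528
```

```bash
python3 -m inch '[{"ax":0,"ay":0,"az":0,"dx":25,"dy":-8,"dz":0,"fingers":0},{"ax":0,"ay":0,"az":0,"dx":75,"dy":-25,"dz":0,"fingers":0},{"ax":0,"ay":0,"az":0,"dx":130,"dy":-44,"dz":0,"fingers":0},{"ax":0,"ay":0,"az":0,"dx":185,"dy":-62,"dz":0,"fingers":0},{"ax":0,"ay":0,"az":0,"dx":240,"dy":-81,"dz":0,"fingers":0},{"ax":0,"ay":0,"az":0,"dx":295,"dy":-99,"dz":0,"fingers":0},{"ax":0,"ay":0,"az":0,"dx":345,"dy":-116,"dz":0,"fingers":0},{"ax":0,"ay":0,"az":0,"dx":390,"dy":-131,"dz":0,"fingers":0}]'
python3 -m inch '[{"ax":0,"ay":0,"az":0,"dx":35,"dy":-12,"dz":0,"fingers":0},{"ax":0,"ay":0,"az":0,"dx":55,"dy":-18,"dz":0,"fingers":0},{"ax":0,"ay":0,"az":0,"dx":60,"dy":-20,"dz":0,"fingers":0},{"ax":0,"ay":0,"az":0,"dx":60,"dy":-20,"dz":0,"fingers":0}]'
python3 rem.py .632 -.09 .21
python3 - <<'E'
from h import *
s=save('wrist','wrist1'); print(s['fx'],s['cx'],s['cy'],list(s['rvec']),list(s['tvec']))
s['fish']=1
for d in landmark_of('red_top','wrist')[:2]: print(d['position'],d['score'],atz(s,d['position'],.092))
for m in trace('red_top','wrist')[:1]:
    np.save('m.npy',m['mask']); print(m['score'],m['bbox'],m['mask'].sum())
E
```

```text
clock: 4.75
tool_pos: [0.606, -0.033, 0.2267]
orientation: [-180.0, -0.0, -81.9]
force: [0.5, -0.0, -1.2]
opening: 0.0007
clock: 5.25
tool_pos: [0.6334, -0.0872, 0.2265]
orientation: [180.0, 0.0, -81.9]
force: [0.0, 0.6, -0.7]
opening: 0.0007
5.25 [  9.6  17.2  -4.1  -0.  -68.7  -1.5] [ 0.6334 -0.0872  0.2265] [180.    0.  -81.9] [ 2.54296876  1.79097235 16.49351565] [ 0.   0.6 -0.7] 0.0006596222311182607
325.19226210127806 282.73126536286986 206.73319614980358 [np.float64(-0.2177587056609069), np.float64(3.077725598860203), np.float64(0.46579083565520985)] [np.float64(0.6161733809008533), np.float64(0.13060156114544855), np.float64(0.442743550911204)]
[284.0, 196.2] 0.87 [ 0.6335868  -0.08716623  0.092     ]
0.65 [284.6, 192.1, 66.9, 50.2] 2831
```

View pics/wrist1.png

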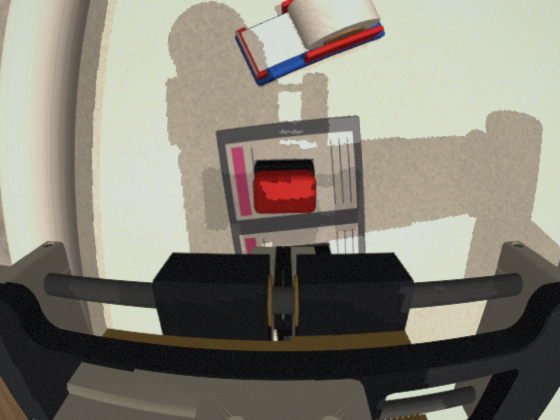

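Run:
```python
from h import *
im=cv2.imread('pics/wrist1.png'); 
cv2.imwrite('pics/w1c.png',cv2.resize(im[150:225,235:335],None,fx=7,fy=7,interpolation=cv2.INTER_CUBIC))
s=dict(fx=325.192,fy=325.192,cx=282.731,cy=206.733,rvec=[-0.2177587056609069,3.077725598860203,0.46579083565520985],tvec=[0.6161733809008533,0.13060156114544855,0.442743550911204],fish=1)
R,_=cv2.Rodrigues(np.array(s['rvec'])); print(-R.T@s['tvec'],R)
M=np.load('m.npy'); r,c=np.nonzero(M)
print(r.min(),r.max(),c.min(),c.max())
# project the cap model at hypothesised pose
D=np.array
def proj(p):
    v=R@p+s['tvec']; a=np.arctan2(np.hypot(v[0],v[1]),v[2]); d=v[:2]/np.hypot(v[0],v[1])
    return d*a*s['fx']+[s['cx'],s['cy']]
for yaw in [8]:
  a=np.radians(yaw)
  for z in (.092,.036):
   hx,hy=(.030,.019) if z==.092 else (.033,.022)
   print(z,[np.round(proj(np.array([.6334+np.cos(a)*x*hx-np.sin(a)*y*hy,-.087+np.sin(a)*x*hx+np.cos(a)*y*hy,z])),1).tolist() for x,y in [(1,1),(1,-1),(-1,-1),(-1,1)]])
```

```text
[ 0.64608312 -0.16644681  0.38421389] [[-9.90035971e-01 -1.40814657e-01  8.84903339e-05]
 [-1.34482315e-01  9.45700661e-01  2.95913445e-01]
 [-4.17526356e-02  2.92953054e-01 -9.55214754e-01]]
167 214 252 316
0.092 [[252.6, 215.6], [251.6, 176.5], [316.8, 176.6], [315.6, 215.7]]
0.036 [[254.4, 202.1], [253.6, 163.2], [314.4, 163.3], [313.4, 202.1]]
```

View pics/w1c.png

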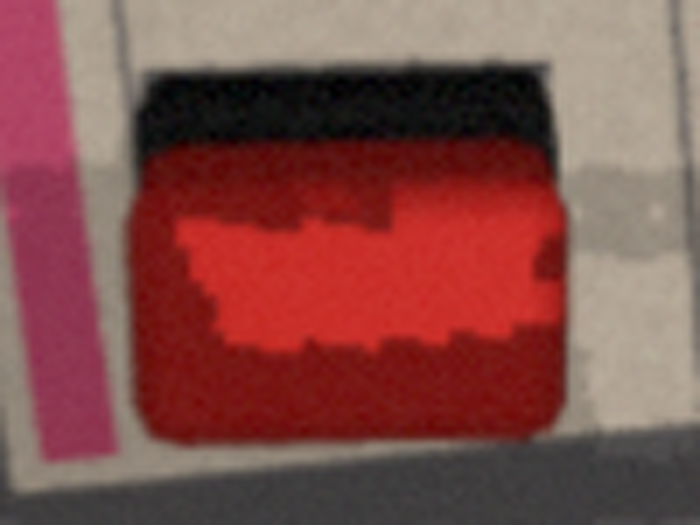

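```bash
python3 -m inch '[{"ax":0,"ay":0,"az":0,"dx":2,"dy":1,"dz":6,"fingers":0},{"ax":0,"ay":0,"az":0,"dx":2,"dy":1,"dz":24,"fingers":0},{"ax":0,"ay":0,"az":0,"dx":2,"dy":1,"dz":48,"fingers":0},{"ax":0,"ay":0,"az":0,"dx":2,"dy":1,"dz":72,"fingers":0},{"ax":0,"ay":0,"az":0,"dx":2,"dy":1,"dz":94,"fingers":0},{"ax":0,"ay":0,"az":0,"dx":2,"dy":1,"dz":110,"fingers":0},{"ax":0,"ay":0,"az":0,"dx":2,"dy":1,"dz":120,"fingers":0},{"ax":0,"ay":0,"az":0,"dx":2,"dy":1,"dz":125,"fingers":0}]'
python3 -m inch '[{"ax":0,"ay":0,"az":0,"dx":0,"dy":0,"dz":0,"fingers":0},{"ax":0,"ay":0,"az":0,"dx":0,"dy":0,"dz":0,"fingers":0}]'
python3 rem.py .6325 -.0895 .092
python3 - <<'E'
from h import *
save('wrist','wrist2')
s=save('scene','scene2')
im=s['image'][:,:,::-1]
cv2.imwrite('pics/s2c.png',cv2.resize(im[210:310,190:320],None,fx=6,fy=6,interpolation=cv2.INTER_CUBIC))
E
```

```text
clock: 6.4
tool_pos: [0.6328, -0.0897, 0.101]
orientation: [180.0, -0.0, -81.9]
force: [0.1, -0.2, -0.6]
opening: -0.0003
clock: 6.65
tool_pos: [0.6334, -0.0897, 0.1023]
orientation: [-179.9, -0.0, -81.8]
force: [0.4, 0.6, 0.7]
opening: 0.0003
6.65 [  9.4  23.  -13.    0.  -53.9  -1.2] [ 0.6334 -0.0897  0.1023] [-179.9   -0.   -81.8] [-0.3369169   0.82374066 10.29065109] [0.4 0.6 0.7] 0.00032920704550912667
```

View pics/wrist2.png

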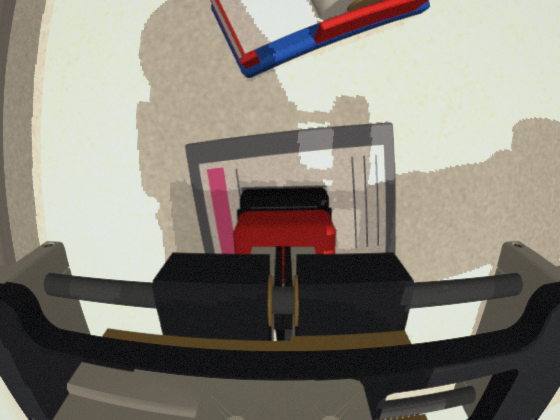

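View pics/s2c.png

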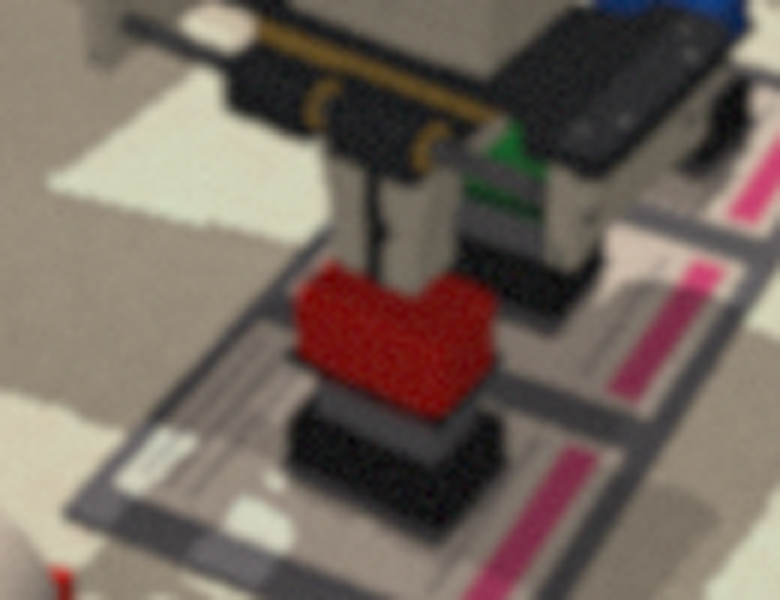

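```bash
python3 -m inch '[{"ax":0,"ay":0,"az":0,"dx":0,"dy":0,"dz":3,"fingers":0},{"ax":0,"ay":0,"az":0,"dx":0,"dy":0,"dz":6,"fingers":0},{"ax":0,"ay":0,"az":0,"dx":0,"dy":0,"dz":8,"fingers":0},{"ax":0,"ay":0,"az":0,"dx":0,"dy":0,"dz":10,"fingers":0},{"ax":0,"ay":0,"az":0,"dx":0,"dy":0,"dz":12,"fingers":0},{"ax":0,"ay":0,"az":0,"dx":0,"dy":0,"dz":14,"fingers":0}]'
python3 -m inch '[{"ax":0,"ay":0,"az":0,"dx":0,"dy":0,"dz":1,"fingers":0},{"ax":0,"ay":0,"az":0,"dx":0,"dy":0,"dz":2,"fingers":0},{"ax":0,"ay":0,"az":0,"dx":0,"dy":0,"dz":2,"fingers":0}]'
```

```text
clock: 7.5
tool_pos: [0.6329, -0.0897, 0.0877]
orientation: [-180.0, -0.0, -81.8]
force: [-1.6, -0.5, 4.8]
opening: 0.0002
clock: 7.88
tool_pos: [0.6329, -0.0898, 0.0857]
orientation: [-180.0, -0.0, -81.9]
force: [-2.3, 0.4, 5.4]
opening: 0.0005
```

```bash
python3 -m inch '[{"ax":0,"ay":0,"az":0,"dx":0,"dy":0,"dz":1,"fingers":0},{"ax":0,"ay":0,"az":0,"dx":0,"dy":0,"dz":2,"fingers":0},{"ax":0,"ay":0,"az":0,"dx":0,"dy":0,"dz":3,"fingers":0},{"ax":0,"ay":0,"az":0,"dx":0,"dy":0,"dz":4,"fingers":0},{"ax":0,"ay":0,"az":0,"dx":0,"dy":0,"dz":5,"fingers":0},{"ax":0,"ay":0,"az":0,"dx":0,"dy":0,"dz":5,"fingers":0}]'
python3 -m inch '[{"ax":0,"ay":0,"az":0,"dx":0,"dy":0,"dz":0.5,"fingers":0},{"ax":0,"ay":0,"az":0,"dx":0,"dy":0,"dz":1,"fingers":0}]'
```

```text
clock: 8.62
tool_pos: [0.6329, -0.0898, 0.0809]
orientation: [-180.0, -0.0, -81.8]
force: [-2.5, 0.3, 7.2]
opening: 0.0004
clock: 8.88
tool_pos: [0.633, -0.0898, 0.08]
orientation: [-180.0, -0.0, -81.8]
force: [-2.4, 0.5, 6.9]
opening: 0.0003
```

```bash
python3 -m inch '[{"ax":0,"ay":0,"az":0,"dx":0,"dy":0,"dz":0.5,"fingers":0},{"ax":0,"ay":0,"az":0,"dx":0,"dy":0,"dz":1,"fingers":0},{"ax":0,"ay":0,"az":0,"dx":0,"dy":0,"dz":1,"fingers":0}]'
python3 -m inch '[{"ax":0,"ay":0,"az":0,"dx":0,"dy":0,"dz":0.5,"fingers":0},{"ax":0,"ay":0,"az":0,"dx":0,"dy":0,"dz":0.8,"fingers":0}]'
```

```text
clock: 9.25
tool_pos: [0.6329, -0.0898, 0.079]
orientation: [-180.0, -0.0, -81.8]
force: [-2.2, 0.9, 7.3]
opening: 0.0004
clock: 9.5
tool_pos: [0.633, -0.0898, 0.0783]
orientation: [-180.0, -0.0, -81.8]
force: [-3.1, 0.5, 8.6]
opening: 0.0006
```

```bash
python3 -m inch '[{"ax":0,"ay":0,"az":0,"dx":0,"dy":0,"dz":0.4,"fingers":0},{"ax":0,"ay":0,"az":0,"dx":0,"dy":0,"dz":0.4,"fingers":0}]'
python3 -m inch '[{"ax":0,"ay":0,"az":0,"dx":0,"dy":0,"dz":0.4,"fingers":0},{"ax":0,"ay":0,"az":0,"dx":0,"dy":0,"dz":0.4,"fingers":0}]'
```

```text
clock: 9.75
tool_pos: [0.633, -0.0898, 0.0783]
orientation: [-180.0, -0.0, -81.8]
force: [-3.6, 1.6, 9.4]
opening: 0.0008
clock: 10.0
tool_pos: [0.6331, -0.0898, 0.0783]
orientation: [-180.0, -0.0, -81.8]
force: [-4.6, 1.1, 12.0]
opening: 0.0006
```

Run:
```python
from h import *
s=save('scene','scene3')
im=s['image'][:,:,::-1]
cv2.imwrite('pics/s3c.png',cv2.resize(im[210:310,190:320],None,fx=6,fy=6,interpolation=cv2.INTER_CUBIC))
```

```text
(no output)
```

View pics/s3c.png

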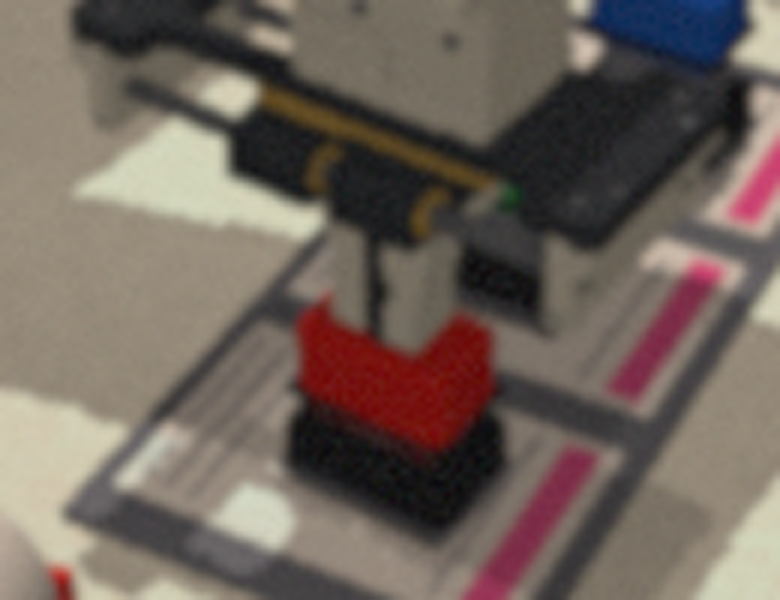

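The force rises to 12 N while z stays at 78.3 mm, so the cap is on its stop. The picture shows the cap at the foot (crop 400,420), and the stamp has not moved. Next I hold for a little over a second, then ease up.

```bash
python3 -m inch '[{"ax":0,"ay":0,"az":0,"dx":0,"dy":0,"dz":0,"fingers":0},{"ax":0,"ay":0,"az":0,"dx":0,"dy":0,"dz":0,"fingers":0},{"ax":0,"ay":0,"az":0,"dx":0,"dy":0,"dz":0,"fingers":0},{"ax":0,"ay":0,"az":0,"dx":0,"dy":0,"dz":0,"fingers":0},{"ax":0,"ay":0,"az":0,"dx":0,"dy":0,"dz":0,"fingers":0},{"ax":0,"ay":0,"az":0,"dx":0,"dy":0,"dz":0,"fingers":0},{"ax":0,"ay":0,"az":0,"dx":0,"dy":0,"dz":0,"fingers":0},{"ax":0,"ay":0,"az":0,"dx":0,"dy":0,"dz":0,"fingers":0}]'
python3 -m inch '[{"ax":0,"ay":0,"az":0,"dx":0,"dy":0,"dz":0,"fingers":0},{"ax":0,"ay":0,"az":0,"dx":0,"dy":0,"dz":0,"fingers":0},{"ax":0,"ay":0,"az":0,"dx":0,"dy":0,"dz":0,"fingers":0},{"ax":0,"ay":0,"az":0,"dx":0,"dy":0,"dz":0,"fingers":0}]'
```

```text
clock: 11.05
tool_pos: [0.633, -0.0899, 0.0783]
orientation: [-180.0, -0.0, -81.8]
force: [-5.1, 0.9, 11.9]
opening: 0.0005
clock: 11.55
tool_pos: [0.633, -0.0898, 0.0782]
orientation: [-180.0, -0.0, -81.8]
force: [-5.1, 1.3, 12.6]
opening: 0.0006
```

```bash
python3 -m inch '[{"ax":0,"ay":0,"az":0,"dx":0,"dy":0,"dz":-2,"fingers":0},{"ax":0,"ay":0,"az":0,"dx":0,"dy":0,"dz":-5,"fingers":0},{"ax":0,"ay":0,"az":0,"dx":0,"dy":0,"dz":-8,"fingers":0},{"ax":0,"ay":0,"az":0,"dx":0,"dy":0,"dz":-11,"fingers":0},{"ax":0,"ay":0,"az":0,"dx":0,"dy":0,"dz":-14,"fingers":0},{"ax":0,"ay":0,"az":0,"dx":0,"dy":0,"dz":-18,"fingers":0},{"ax":0,"ay":0,"az":0,"dx":0,"dy":0,"dz":-24,"fingers":0},{"ax":0,"ay":0,"az":0,"dx":0,"dy":0,"dz":-34,"fingers":0}]'
python3 -m inch '[{"ax":0,"ay":0,"az":0,"dx":0,"dy":0,"dz":-15,"fingers":0},{"ax":0,"ay":0,"az":0,"dx":0,"dy":0,"dz":-35,"fingers":0},{"ax":0,"ay":0,"az":0,"dx":0,"dy":0,"dz":-55,"fingers":0},{"ax":0,"ay":0,"az":0,"dx":0,"dy":0,"dz":-75,"fingers":0},{"ax":0,"ay":0,"az":0,"dx":0,"dy":0,"dz":-92,"fingers":0},{"ax":0,"ay":0,"az":0,"dx":0,"dy":0,"dz":-105,"fingers":0},{"ax":0,"ay":0,"az":0,"dx":0,"dy":0,"dz":-110,"fingers":0},{"ax":0,"ay":0,"az":0,"dx":0,"dy":0,"dz":-110,"fingers":0}]'
python3 - <<'E'
from h import *
s=save('scene','scene4')
im=s['image'][:,:,::-1]
cv2.imwrite('pics/s4c.png',cv2.resize(im[210:310,190:320],None,fx=6,fy=6,interpolation=cv2.INTER_CUBIC))
s=save('wrist','wrist4'); s['fish']=1
for d in landmark_of('red_top','wrist')[:1]: print(d['position'],d['score'],atz(s,d['position'],.092))
E
```

```text
clock: 12.55
tool_pos: [0.6327, -0.0897, 0.111]
orientation: [180.0, 0.0, -81.9]
force: [1.0, -0.4, 0.2]
opening: 0.0005
clock: 13.55
tool_pos: [0.6329, -0.0897, 0.2209]
orientation: [-180.0, 0.0, -81.9]
force: [0.0, 0.6, 0.1]
opening: 0.0003
[283.2, 198.5] 0.66 [ 0.63335233 -0.0890441   0.092     ]
```

View pics/s4c.png

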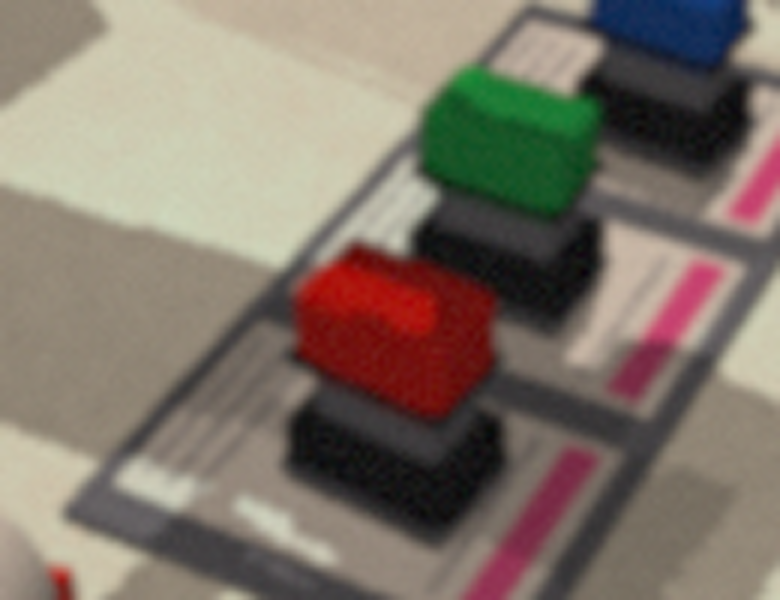

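View pics/wrist4.png

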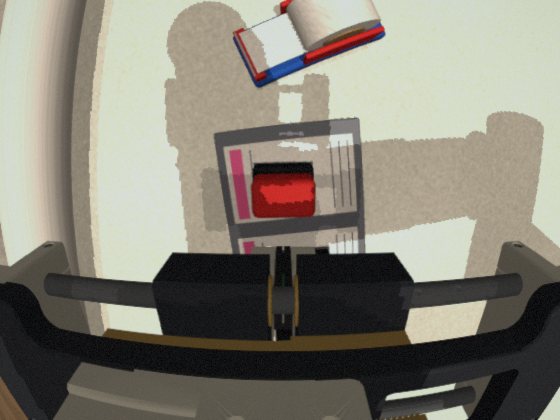

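The red cap is up again (scene crop 400,320) and the foot is at the same pixels as before the press. The green and blue stamps are up, and the TCP is about 129 mm above the cap top. I'm handing the job in.

```bash
python3 -c "
from plant import *
print(close_job())"
```

```text
the job is handed in; nothing more can be done
None
```

I pressed the red cap down with closed fingertips until it reached its stop, held it there, let it spring up, and handed the job in at about 13.7 s of the 32 s allowed. No verdict was reported.

- **Press:** the height stopped changing at 78.3 mm while the vertical force rose from about 8.6 to 12.6 N, so the cap was on its hard stop. I held it there for about 1.5 s. The highest total force I read was about 14 N.
- **Release:** the hand then rose straight up to a TCP height of 221 mm. That puts the grasp point roughly 148 mm above the cap, and the force reading was back near zero.
- **After-pictures:** the red cap is up, and the red stamp looks upright and in the same place as before. The green and blue stamps are up and look untouched, and the tape dispenser looks unmoved.
- **Pen pot:** I did not look at it again. The TCP passed it at about 227 mm height, against pens reaching 140 mm.
- **Disagreements:** the network's positions for the cap top differed by up to about 9 mm between the scene and top cameras. I placed the press by the wrist picture, checked against the stamp's known size. In the scene camera, one tape dispenser position was clearly wrong, near the pen pot. I did not use it.

One early move was refused because its rows left out some keys; nothing moved.

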